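# Snap the bar key's cap back onto the printing calculator

## Robot

A 7-joint arm with a two-finger parallel gripper is mounted at the origin on the work surface. World frame = base frame: x ahead of the robot, y to its left, z up, the work surface at z = 0. Lengths are in m, angles in rad, forces in N, time in s.
With the tool pointing down it reaches from about 0.425 to 0.875 m from the base axis. Payload 8.4 kg.
Tool frame: the origin (TCP) lies midway between the tips of the shut fingers; the grasp point (between the pads) lies 19 mm behind it; z points along the fingers, y is the line along which they close (so a half turn about z gives the same grasp; the last joint's range is limited). The gripper opens to 85 mm and grips with 20 to 120 N. Pads are 22 mm wide; open, the fingers measure 114 mm over their backs; the gripper's body (76 mm by 85 mm) begins 54 mm behind the grasp point. The pads swing forward as they close: fully open they stand 13 mm farther back than shut.
Start: joints at [1.154, 0.333, 0.04, 1.465, -0.013, 1.343, -0.059], TCP at [0.203, -0.617, 0.231] pointing down, gripper open.
Joint ranges: [-2.58, 2.58], [-0.38, 2.09], [-1.3, 1.39], [0.25, 2.4], [-1.5, 4.64], [0.08, 2.09], [-2.65, 2.65]. Speed limits (rad/s): [2.22, 2.22, 2.79, 2.79, 3.14, 3.14, 3.14].

## Interface

Orientations are given as a unit quaternion [x, y, z, w].
In Python, from plant import * gives the robot as it stands.
- The arm moves only by the tool step_arm, never from a script. Its argument "increments" is a list of rows, each a list of 2 entries, a list of its own where there are three numbers: the shift along the world's x, y, z in cm, then the turn, a rotation vector about the world's x, y, z in rad. In form: [[[tx, ty, tz], [ax, ay, az]], ...]. A call has 1 to 8 rows; each row shifts and turns the commanded pose from where the row before left it; what a row does not reach is not made up. A row lasts 1/12 s, in which the tool goes at most 41.7 mm and 7.16 degrees, less where a joint would pass 70% of its speed; a pose out of reach is approached as far as the arm can. A call is refused whole if a number of a shift passes 4.17 or a number of a turn 0.125, either way. A call with a gripper value outside its range is refused whole. "grip" is the finger opening in cm, from 0 to 8.54, set as the call begins (left out, the last holds). The fingers move at their own pace and stop on an object; "squeeze" is the grip in N (left out, the last holds). Time passes only in rows, so rows that do not move let the fingers close. It gives the time, the measured TCP pose, the force, the opening and the grip force at its end, in the units of the state.
- state(): the state, without advancing time (a new reading comes with each control period).
- get_image(name): name is "side" or "top"; returns the picture (384x512x3 uint8, red, green, blue); there is no depth.
- camera_params(name): a dict with "fovy" (degrees; the focal length in pixels is half the picture's height over the tangent of half this angle, whatever the lens; pixels are square), "cx", "cy" (the principal point, pixels), "origin" and "attitude" of the camera in the world. Camera axes: x right, y down, z forward; pixel columns grow to the right and rows downward; lengths in m; the calibration is good to about 2 mm. A picture is of the moment at which its call begins. camera_params takes no time and is no camera call.
- close_job(): hands the job in; it is judged then, once.
The state is a dict: "t": time; "joint_pos": joint angles; "joint_velocities": joint speeds; "joint_efforts": joint torques, N m; "ee_pos": TCP position; "orientation": TCP orientation; "wrist_force": force on the tool from outside, world axes, zero at the start; "ft_torque": the same for the moment, N m; "width": finger opening in m; "finger_force": force on a finger pad.
Only numpy, scipy, OpenCV 4.12 (cv2) and the standard library are available. Lean on these libraries where they do the work, as an engineer would, in place of code of your own. Each camera call takes 0.05 s, during which the arm holds its last target. There are 200 camera calls.

## Task

The long bar key at the right of the printing calculator's keyboard has lost its cap, and its bare stud stands up in an empty well. Pick up the long key cap from the counter, set it squared up on the stud, then press it straight down until it clicks on, and keep pressing so that it is fully home and the key is right down; finish still holding the key down, without letting go. Do not push the other things on the counter about.

Things in the scene. Friction and masses are not known exactly. Their poses are not given: they have to be found in the camera images.
- bar_cap: The long key cap: dark plastic, loose, right way up on the counter; 46 (x) x 24 (y) x 16 mm, straight sides, 18 g. Origin: centre of its underside, z up. Hollow below: a slot along x, 15 mm wide (18 at the mouth), 12.5 mm deep to a flat ceiling; 4 mm up, a rounded lip at each end narrows its length to 28.4 mm and snaps past the stud's nibs. The same either way round.
- stud_top (a point): Centre of the top of the bar key's bare white stud; moves down with the key. x up the slope, along the key; y across it; z square off the deck: the cap goes on along z, its x along this x. Stud 26 (x) x 12 (y) mm, tapered over its top 3.5 mm to 20 x 8; top 19 mm off the deck. A sprung steel nib (45-degree ramps) stands 2.9 mm out of each end, 6 mm below the top.
- bar_key (a joint): How far the bar key is down, m: 0 up, 0.0045 on its stop. Spring: 1.5 N to start, 3 N to hold it down, so it goes down first. A cap on the nibs has its underside 7.6 mm below stud_top; pressed with about 9 N (7 to 14 N) it clicks past them, the force drops, and it is home when its underside is 12.5 mm below stud_top. The key rises when let go.
- calculator: The printing calculator, cream, fixed: 250 mm wide (y), 300 deep (x), 98 high, 160 at the paper roll at the rear. Origin: centre of its underside; keyboard at its -x side, towards the robot. The deck rises 9 degrees to +x. The bar key is at its right (-y). Free deck beside it: 32 mm to the next keys, 28 mm to the case's edge; other keys stand 16 mm off the deck.
- square_cap_a: Bystander: small square key cap, dark, 18 x 18 x 14 mm. Origin: centre of its underside.
- square_cap_b: Bystander: another such square key cap, 18 x 18 x 14 mm. Origin: centre of its underside.
- battery_pack: Bystander: brown plastic battery pack, 72 x 46 x 24 mm. Origin: centre of its underside.
- pad_case: Bystander: squat black stamp pad case, 90 x 60 x 16 mm. Origin: centre of its underside.
- spare_roll: Bystander: spare paper roll standing on end, 56 mm diameter, 58 mm high. Origin: centre of its underside.
- pen: Bystander: tortoiseshell plastic pen with a brass clip, lying, 140 mm long along its x, 11 mm thick. Origin: under about the middle of its length.
- key_ring: Bystander: chrome key ring, 36 mm across, with two keys, lying flat, 4 mm thick, keys reaching 63 mm from the ring's centre. Origin: under the ring's centre.
There are look-alikes about, which are no part of the job. Of the things like the bar_cap, leave any that is blue; of the rest the larger one is meant.

How it is judged:
On the way, in this order (a step that is already met when the one before it is completed fails the run):
1. the cap sits squared up on the stud, over the nibs, not yet clicked on (z of bar_cap in the frame of stud_top between -0.009 and -0.003 m and horizontal distance between bar_cap and stud_top below 0.006 m and angle between the x axis of bar_cap and the x axis of stud_top, either way round below 0.15 rad), for 0.1 s.
2. the cap has clicked on, is fully home, and the key is kept right down (z of bar_cap in the frame of stud_top below -0.0112 m and value of joint bar_key above 0.0035 m and angle between the z axis of bar_cap and the z axis of stud_top, either way round below 0.07 rad), for 0.5 s.
At the end, for the whole second after the job is handed in: The cap is fully home on the stud (ceiling within 1.3 mm of the stud top, square to it within 0.07 rad, long side along the key within 0.15 rad), and the gripper is still on the cap (over 1.5 N) holding the key down (at least 3.5 of its 4.5 mm) (all of step 2 and horizontal distance between bar_cap and stud_top below 0.005 m and angle between the x axis of bar_cap and the x axis of stud_top, either way round below 0.15 rad and contact force between the fingers and bar_cap above 1.5 N); the arm keeps its last pose, push and grip.
It fails at once if another thing on the counter was pushed more than 20 mm (distance of any of square_cap_a, square_cap_b, battery_pack, pad_case, spare_roll, pen, key_ring from where it was at the start of the episode above 0.02 m).
It also fails if it takes over 45 s, if anything falls off the work surface, if the arm or the gripper's body presses on something with over 40 N, if the wrist force passes 120 N, or if a joint passes its speed limit or range.

## Working session

There is one attempt and no reset: what is moved stays moved. The work goes in short steps, Python scripts to look and compute and a tool call to move; the robot and the scene stay as the last step left them, time stands still between calls to the robot, and variables do not carry over. Pictures are saved under pics/ and viewed, at most 10 in all, crops included, and the job is handed in when it is done.

Besides the shell and the picture viewer there is one more tool, called after "Call:" by a JSON object that holds its "fn" and its "kwargs", one argument or row to a line. step_arm: Moves the arm, as the interface text tells. Its arguments: {"type":"object","properties":{"increments":{"type":"array"},"grip":{"type":"number"},"squeeze":{"type":"number"}},"required":["increments"]}

```bash
mkdir -p pics; ls; python3 - <<'E'
from plant import *
import cv2
for n in("side","top"):
    im=get_image(n); cv2.imwrite(f"pics/{n}0.png",im[:,:,::-1]); print(n,camera_params(n))
print(state())
E
```

```text
pics
side {'fovy': 50.380668855901035, 'cx': 258.87553332291543, 'cy': 195.94884379869163, 'origin': array([0.10486529, 0.86676513, 0.77862872]), 'attitude': array([-0.22486764,  0.86395581, -0.43904444,  0.10126643])}
top {'fovy': 57.581953890669155, 'cx': 257.6297443304776, 'cy': 192.60626198934222, 'origin': array([0.41055134, 0.02679525, 0.99205326]), 'attitude': array([ 0.71413824, -0.69698476,  0.04902894, -0.04260251])}
{'t': 0.1, 'joint_pos': array([ 1.15380034,  0.33384839,  0.03989291,  1.46619361, -0.01342247,
        1.3432985 , -0.05852804]), 'joint_velocities': array([-0.00275926, -0.00107755, -0.00172885, -0.00277953,  0.00060347,
       -0.00106571, -0.00046462]), 'joint_efforts': array([ 4.03541097e-03, -6.60014176e+01,  1.37013573e+00, -4.06470251e+01,
        1.70129305e-02,  8.96844431e-03, -8.57284931e-05]), 'ee_pos': array([ 0.20294911, -0.6170646 ,  0.23049993]), 'orientation': array([ 9.87407314e-01,  1.58196864e-01, -1.58299460e-04, -7.23694108e-04]), 'wrist_force': array([ 0.13031627, -0.92837598, -0.03789841]), 'ft_torque': array([-0.02468598,  0.03081695,  0.05986598]), 'finger_force': 0.0, 'width': 0.08571184777611976}
```

View pics/top0.png

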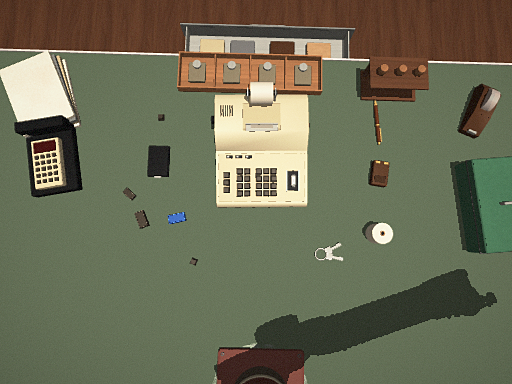

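View pics/side0.png

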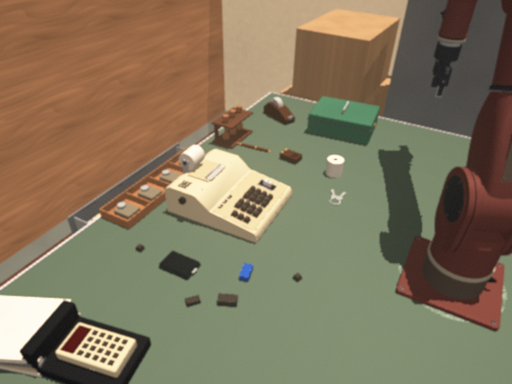

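The top view shows three elongated caps: small dark at (129,194), larger dark at (142,219) and blue at (177,217). The square caps are at (161,117) and (194,261). The bar key well is at (293,180). I choose (142,219) and will check it in a crop with its measured size.

```bash
cat > h.py <<'E'
from plant import *
import cv2, numpy as np
from scipy.spatial.transform import Rotation as R
def cam(n):
    p=camera_params(n); f=192/np.tan(np.radians(p["fovy"]/2))
    return f,p["cx"],p["cy"],np.array(p["origin"]),R.from_quat(p["attitude"]).as_matrix()
def ray(n,u,v):
    f,cx,cy,o,A=cam(n); d=A@np.array([(u-cx)/f,(v-cy)/f,1]); return o,d/np.linalg.norm(d)
def plane(n,u,v,z):
    o,d=ray(n,u,v); return o+d*(z-o[2])/d[2]
def proj(n,P):
    f,cx,cy,o,A=cam(n); c=A.T@(np.array(P)-o); return np.array([f*c[0]/c[2]+cx,f*c[1]/c[2]+cy])
def tri(a,b):
    (o1,d1),(o2,d2)=a,b
    s=np.linalg.lstsq(np.c_[d1,-d2],o2-o1,rcond=None)[0]
    p,q=o1+s[0]*d1,o2+s[1]*d2; return (p+q)/2,np.linalg.norm(p-q)
E
python3 - <<'E'
from h import *
t=cv2.imread("pics/top0.png"); s=cv2.imread("pics/side0.png")
big=lambda im,u,v,w,h,k:cv2.resize(im[v-h:v+h,u-w:u+w],None,fx=k,fy=k,interpolation=cv2.INTER_CUBIC)
a=big(t,150,210,40,30,5); b=big(t,285,180,40,30,5); c=big(s,215,285,40,30,5); d=big(s,265,190,40,30,5)
cv2.imwrite("pics/crop1.png",np.vstack([np.hstack([a,b]),np.hstack([c,d])]))
for nm,im in(("top",t),("side",s)):
    hsv=cv2.cvtColor(im,cv2.COLOR_BGR2HSV); m=(hsv[...,2]<62).astype(np.uint8)
    roi=np.zeros_like(m)
    if nm=="top": roi[180:275,110:205]=1
    else: roi[285:312,175:245]=1
    for c in cv2.findContours(m*roi,cv2.RETR_EXTERNAL,cv2.CHAIN_APPROX_NONE)[0]:
        if cv2.contourArea(c)<20: continue
        r=cv2.minAreaRect(c); box=cv2.boxPoints(r)
        P=np.array([plane(nm,u,v,0.008 if nm=="side" else 0.014) for u,v in box])
        e=[np.linalg.norm(P[i]-P[i-1]) for i in(1,2)]
        print(nm,np.round(r[0],1),np.round(r[1],1),round(r[2]),"ctr",P.mean(0).round(4),"sides",np.round(e,4),"yaws",[round(float(np.arctan2(*(P[i]-P[i-1])[[1,0]])),3) for i in(1,2)])
E
```

```text
side [226.5 303.6] [17.2  2.8] 5 ctr [0.4512 0.3519 0.008 ] sides [0.0081 0.0406] yaws [-1.065, -2.738]
```

View pics/crop1.png

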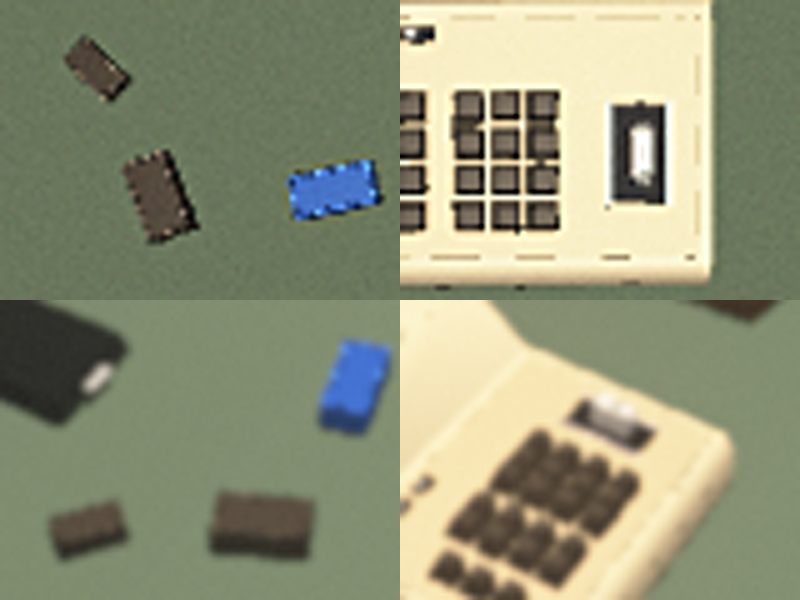

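The crop shows the larger dark cap at top (142,219) and side (227,305). The bare white stud sits in its dark well at about top (293,180). Now I measure both.

```bash
python3 - <<'E'
from h import *
I={n:cv2.imread(f"pics/{n}0.png") for n in("top","side")}
def blob(m,x0,x1,y0,y1):
    r=np.zeros(m.shape,np.uint8); r[y0:y1,x0:x1]=m[y0:y1,x0:x1]
    return max(cv2.findContours(r,cv2.RETR_EXTERNAL,cv2.CHAIN_APPROX_NONE)[0],key=cv2.contourArea)
def sub(n,m,x0,x1,y0,y1):
    c=blob(m,x0,x1,y0,y1); r=cv2.minAreaRect(c); M=cv2.moments(c)
    return r,np.array([M["m10"],M["m01"]])/M["m00"]
ch={n:[I[n][...,k].astype(int) for k in range(3)] for n in I}
dark={n:((ch[n][1]-ch[n][2])<5).astype(np.uint8) for n in I}
r,cm=sub("top",dark["top"],132,153,206,232); print("cap top",r,cm)
b=cv2.boxPoints(r); P=np.array([plane("top",*p,.016) for p in b])
print(P.round(4).tolist(),P.mean(0),np.linalg.norm(np.diff(P,axis=0),axis=1),[np.arctan2(*(P[i]-P[i-1])[[1,0]]) for i in(1,2)])
r2,cs=sub("side",dark["side"],212,245,288,316); print("cap side",r2,cs, "tri",tri(ray("top",*cm),ray("side",*cs)))
# stud
for n,roi in(("top",(286,300,171,190)),("side",(259,278,178,190))):
    x0,x1,y0,y1=roi
    print(n); print(I[n][...,0][y0:y1,x0:x1])
# well (dark) yaw
w=(I["top"].max(2)<110).astype(np.uint8); r,_=sub("top",w,280,304,166,196); print("well",r)
E
```

```text
cap top ((141.4087677001953, 218.6240692138672), (17.172588348388672, 10.76490592956543), 70.01689147949219) [141.23529412 218.67755991]
[[0.4737, 0.3641, 0.016], [0.4847, 0.3367, 0.016], [0.4402, 0.3175, 0.016], [0.4294, 0.3448, 0.016]] [0.456993   0.34078652 0.016     ] [0.02951532 0.04839447 0.02934817] [np.float64(-1.1907103554447944), np.float64(-2.7342708132032865)]
cap side ((226.95864868164062, 299.49658203125), (20.097007751464844, 12.456822395324707), 4.763641834259033) [226.92567568 299.51651652] tri (array([0.45640917, 0.34282712, 0.01017242]), np.float64(0.001370429425393299))
top
[[241 130  63  58  68  70  49  44  65  69  59  45 225 226]
 [248 135  50  49  52  49  54  52  55  50  50  32 229 229]
 [247 133  56  51  56  55  48  48  52  55  49  26 230 227]
 [248 133  52  55  56  44  79  85  96  54  48  31 227 229]
 [249 137  60  52  47  95 155 170 146  95  53  22 226 229]
 [246 133  62  49  38 176 228 225 230 140  56  25 243 226]
 [249 134  56  53  35 143 255 255 255 151  50  29 226 226]
 [247 133  53  56  30 143 255 255 255 156  49  29 226 226]
 [245 135  54  51  39 139 2
[... 941 characters left out ...]
178
  163]
 [108  67  51  70 113 140 157 169 180 191 215 225 211 191 184 181 183 184
  177]
 [ 86  58  52  73 110 130 135 140 149 164 178 187 185 178 181 183 185 182
  180]
 [114  87  68  70  95 117 124 128 133 137 143 146 145 140 150 173 187 186
  182]
 [153 138 117 100  93  96 102 110 122 128 130 123 106  88  98 129 154 171
  183]
 [175 171 164 159 143 116 100  93  97 110 119 109  82  60  57  74 106 152
  179]
 [170 177 181 187 174 159 147 122  95  90  93  82  61  49  47  65 110 156
  178]
 [137 157 174 183 180 179 175 154 132 110  91  74  55  48  62  98 142 171
  180]
 [ 94 119 156 175 177 175 175 170 162 149 131 111  88  82 102 136 167 178
  180]]
well ((292.5, 180.5), (19.0, 9.0), 90.0)
```

```bash
python3 - <<'E'
from h import *
I=cv2.imread("pics/top0.png"); 
cream=(I[...,2].astype(int)-I[...,0]>8)&(I[...,2]>170)
cols=np.arange(226,298); v=np.array([np.where(cream[:225,c])[0].max() for c in cols])
k=np.polyfit(cols,v,1); print("front line",k, v[[0,20,40,60,71]])
for z in(.04,.06):
    a,b=[plane("top",c,np.polyval(k,c),z) for c in(226,298)]; print(z,a.round(4),b.round(4),"yaw",np.arctan2(-(b-a)[0],(b-a)[1])+np.pi if 0 else np.arctan2(a[1]-b[1],a[0]-b[0])-np.pi/2)
# key well edges (subpixel crossing at level 140), cols left/right per row
g=I[...,0].astype(float); L=[];Rr=[]
for r in range(173,189):
    row=g[r]; 
    c=288
    while row[c-1]<140:c-=1
    L.append(c-(140-row[c])/(row[c-1]-row[c]+1e-9))
    c=296
    while row[c+1]<140:c+=1
    Rr.append(c+(140-row[c])/(row[c+1]-row[c]+1e-9))
rr=np.arange(173,189); 
def up(col):
    c=[];
    r=178
    return
T=[];B=[]
for cidx in(289,290,297):
    r=174 
    while g[r-1,cidx]<140:r-=1
    T.append(r-(140-g[r,cidx])/(g[r-1,cidx]-g[r,cidx]))
    r=187
    while g[r+1,cidx]<140:r+=1
    B.append(r+(140-g[r,cidx])/(g[r+1,cidx]-g[r,cidx]))
print("L",np.polyfit(rr,L,1),np.mean(L),"R",np.polyfit(rr,Rr,1),np.mean(Rr),"T",T,"B",B)
for s in((267.5,180.5),(267.8,181),(268,180)):
    print("stud",s,tri(ray("top",293,179.8),ray("side",*s)))
for n,z in((.075,0),(.085,0),(.095,0)): print(n,plane("top",293,179.8,n), proj("side",plane("top",293,179.8,n)))
p=[plane("top",np.mean(L),180,.065),plane("top",np.mean(Rr),180,.065),plane("top",293,np.mean(T),.068),plane("top",293,np.mean(B),.060)]
print(np.round(p,4))
for z0 in (.065,):
  for k_,X in(("L",L),("R",Rr)):
    q=np.polyfit(rr,X,1); a=plane("top",np.polyval(q,173),173,z0+.003);b=plane("top",np.polyval(q,188),188,z0-.003); print(k_,np.arctan2((a-b)[1],(a-b)[0]))
E
```

```text
front line [-1.49688083e-02  2.09678232e+02] [206 206 206 205 205]
0.04 [0.4949 0.1051 0.04  ] [ 0.5028 -0.0918  0.04  ] yaw 0.03961847214922831
0.06 [0.4932 0.1034 0.06  ] [ 0.5008 -0.0893  0.06  ] yaw 0.039618472149228534
L [-2.64673495e-04  2.86994665e+02] 286.9468915704274 R [-5.24992696e-04  2.97652766e+02] 297.5580049101701 T [np.float64(170.32231404958677), np.float64(170.34545454545454), np.float64(170.23387096774192)] B [np.float64(190.21686746987953), np.float64(190.2), np.float64(190.6547619047619)]
stud (267.5, 180.5) (array([ 0.56835364, -0.0747553 ,  0.06468023]), np.float64(0.0008070303039500043))
stud (267.8, 181) (array([ 0.56811132, -0.07517466,  0.0627708 ]), np.float64(0.0020099210818794832))
stud (268, 180) (array([ 0.56736202, -0.0747116 ,  0.0670633 ]), np.float64(0.0020461687330113006))
0.075 [ 0.56697415 -0.07348473  0.075     ] [267.69422154 178.04112047]
0.085 [ 0.56526844 -0.07239123  0.085     ] [268.13713781 175.66587655]
0.095 [ 0.56356273 -0.07129773  0.095     ] [268.58528367 173.26258777]
[[ 0.5677 -0.0583  0.065 ]
 [ 0.5684 -0.0869  0.065 ]
 [ 0.5941 -0.074   0.068 ]
 [ 0.5407 -0.0754  0.06  ]]
L 0.026629295365284984
R 0.026966759050556833
```

Call:
{"fn": "step_arm", "kwargs": {
  "increments": [
    [[0,0,3],[0,0,0.07]],
    [[1.5,4,2],[0,0,0]],
    [[1.5,4,0],[0,0,0]],
    [[1.5,4,0],[0,0,0]],
    [[1.5,4,0],[0,0,0]],
    [[1.5,4,0],[0,0,0]],
    [[1.5,4,0],[0,0,0]],
    [[1.5,4,0],[0,0,0]]
  ],
  "grip": 8.54,
  "squeeze": 60
}}

```text
t: 0.77
ee_pos: [0.3042, -0.3459, 0.2787]
orientation: [0.981, 0.193, -0.0, -0.0]
wrist_force: [1.8, -0.5, 0.2]
width: 0.0853
finger_force: 0.0
```

Stud top is at about (0.568, -0.075, 0.065) with yaw about +0.03. Cap is at (0.4565, 0.341) with yaw about 0.39. Both fit the given sizes.

Call:
{"fn": "step_arm", "kwargs": {
  "increments": [
    [[2.5,3.3,0],[0,0,0]],
    [[2.5,3.3,0],[0,0,0]],
    [[2.5,3.3,0],[0,0,0]],
    [[2.5,3.3,0],[0,0,0]],
    [[2.5,3.3,0],[0,0,0]],
    [[2.5,3.3,0],[0,0,0]],
    [[0.2,4.1,0],[0,0,0]],
    [[0,4.1,0],[0,0,0]]
  ]
}}

```text
t: 1.43
ee_pos: [0.4566, -0.066, 0.2784]
orientation: [0.981, 0.193, -0.0, -0.001]
wrist_force: [0.7, 0.2, 0.1]
width: 0.0857
finger_force: 0.0
```

Call:
{"fn": "step_arm", "kwargs": {
  "increments": [
    [[0,4.1,0],[0,0,0]],
    [[0,4.1,0],[0,0,0]],
    [[0,4.1,0],[0,0,0]],
    [[0,4.1,0],[0,0,0]],
    [[0,4.1,-0.5],[0,0,0]],
    [[0,4.1,-0.5],[0,0,0]],
    [[0,4.1,-0.5],[0,0,0]],
    [[0,4.0,-0.5],[0,0,0]]
  ]
}}

```text
t: 2.1
ee_pos: [0.4556, 0.2609, 0.2589]
orientation: [0.981, 0.192, 0.0, 0.0]
wrist_force: [0.6, -0.5, -0.3]
width: 0.0853
finger_force: 0.0
```

Call:
{"fn": "step_arm", "kwargs": {
  "increments": [
    [[0.1,4.0,0],[0,0,0]],
    [[0,4.0,0],[0,0,0]],
    [[0,0,-4],[0,0,0]],
    [[0,0,-4],[0,0,0]],
    [[0,0,-4],[0,0,0]],
    [[0,0,-4],[0,0,0]],
    [[0,0,-3],[0,0,0]],
    [[0,0,0],[0,0,0]]
  ],
  "grip": 5.5
}}

```text
t: 2.77
ee_pos: [0.4539, 0.336, 0.0627]
orientation: [0.981, 0.193, -0.005, 0.002]
wrist_force: [-1.0, -0.7, -0.9]
width: 0.0548
finger_force: 0.0
```

```bash
python3 - <<'E'
from h import *
t=get_image("top")[:,:,::-1]; s=get_image("side")[:,:,::-1]
a=cv2.resize(t[178:258,90:190],None,fx=4,fy=4,interpolation=cv2.INTER_CUBIC); b=cv2.resize(s[240:320,170:270],None,fx=4,fy=4,interpolation=cv2.INTER_CUBIC)
cv2.imwrite("pics/pre.png",np.hstack([a,b])); print(state()["ee_pos"],state()["width"],R.from_quat(state()["orientation"]).as_matrix().round(3))
E
```

```text
[0.45662044 0.3389211  0.06897248] 0.05510679830101789 [[ 0.926  0.378 -0.002]
 [ 0.378 -0.926 -0.   ]
 [-0.002 -0.    -1.   ]]
```

View pics/pre.png

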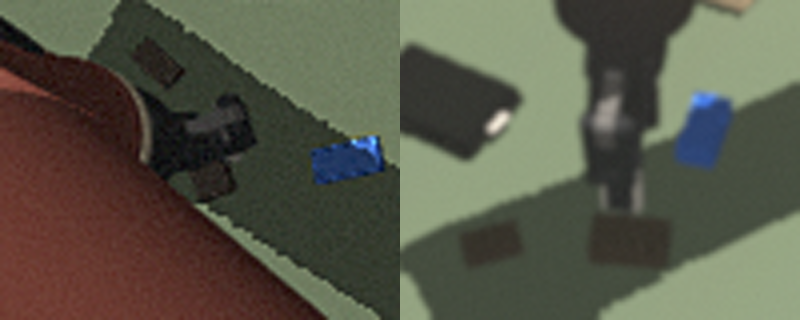

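The side crop shows the gripper tip centred over the large dark cap, and the bystanders are clear. Going down.

Call:
{"fn": "step_arm", "kwargs": {
  "increments": [
    [[0,0.2,-2],[0,0,0.015]],
    [[0,0,-2],[0,0,0]],
    [[0,0,-1.5],[0,0,0]],
    [[0,0,-0.9],[0,0,0]],
    [[0,0,0],[0,0,0]],
    [[0,0,0],[0,0,0]]
  ]
}}

```text
t: 3.37
ee_pos: [0.4575, 0.3414, 0.0059]
orientation: [0.98, 0.2, 0.0, -0.0]
wrist_force: [-0.3, -1.0, -0.1]
width: 0.0551
finger_force: 0.0
```

Call:
{"fn": "step_arm", "kwargs": {
  "increments": [
    [[0,0,0],[0,0,0]],
    [[0,0,0],[0,0,0]],
    [[0,0,0],[0,0,0]],
    [[0,0,0],[0,0,0]],
    [[0,0,0],[0,0,0]],
    [[0,0,0],[0,0,0]]
  ],
  "grip": 1.5,
  "squeeze": 60
}}

```text
t: 3.87
ee_pos: [0.4578, 0.3414, 0.0063]
orientation: [0.98, 0.2, 0.001, -0.0]
wrist_force: [-0.8, -1.0, 6.0]
width: 0.0225
finger_force: 59.0
```

Call:
{"fn": "step_arm", "kwargs": {
  "increments": [
    [[0,0,2],[0,0,0]],
    [[0,0,3],[0,0,0]],
    [[0,0,4],[0,0,0]],
    [[0,0,4],[0,0,-0.1]],
    [[0,-2,3],[0,0,-0.1]],
    [[1,-3.5,0],[0,0,-0.1]],
    [[1,-3.5,0],[0,0,-0.07]],
    [[1,-3.5,0],[0,0,0]]
  ]
}}

```text
t: 4.53
ee_pos: [0.4875, 0.2151, 0.1664]
orientation: [1.0, 0.015, 0.001, -0.0]
wrist_force: [1.5, 0.0, -1.0]
width: 0.0223
finger_force: 59.1
```

Call:
{"fn": "step_arm", "kwargs": {
  "increments": [
    [[1,-3.5,0],[0,-0.08,0]],
    [[1,-3.5,0],[0.005,-0.077,0]],
    [[1,-3.5,0],[0,0,0]],
    [[1,-3.5,0],[0,0,0]],
    [[1,-3.5,0],[0,0,0]],
    [[1,-3.5,0],[0,0,0]],
    [[1,-3.5,0],[0,0,0]],
    [[1,-3,0],[0,0,0]]
  ]
}}

```text
t: 5.2
ee_pos: [0.5673, -0.0618, 0.1657]
orientation: [0.997, 0.016, 0.079, -0.001]
wrist_force: [0.6, -0.6, 0.1]
width: 0.0224
finger_force: 59.1
```

Call:
{"fn": "step_arm", "kwargs": {
  "increments": [
    [[0,-1.5,-1],[0,0,0]],
    [[0,0,-2],[0,0,0]],
    [[0,0,-1.5],[0,0,0]],
    [[0,0,0],[0,0,0]],
    [[0,0,0],[0,0,0]],
    [[0,0,0],[0,0,0]]
  ]
}}

```text
t: 5.7
ee_pos: [0.5676, -0.0733, 0.121]
orientation: [0.997, 0.017, 0.079, -0.001]
wrist_force: [-0.1, -0.0, -0.4]
width: 0.0226
finger_force: 59.1
```

```bash
python3 - <<'E'
from h import *
t=get_image("top")[:,:,::-1]; s=get_image("side")[:,:,::-1]
st=state(); M=R.from_quat(st["orientation"]).as_matrix(); print(st["ee_pos"],st["width"],st["finger_force"],st["wrist_force"],M.round(3).tolist())
cv2.imwrite("pics/t1.png",t); cv2.imwrite("pics/s1.png",s)
e=st["ee_pos"]; u,v=proj("side",e); print("side tcp px",u,v, "top",proj("top",e))
a=cv2.resize(t[140:220,240:340],None,fx=4,fy=4,interpolation=cv2.INTER_CUBIC); b=cv2.resize(s[130:210,220:320],None,fx=4,fy=4,interpolation=cv2.INTER_CUBIC)
cv2.imwrite("pics/over.png",np.hstack([a,b]))
E
```

```text
[ 0.56784498 -0.07359611  0.12129951] 0.02223157141728913 59.09531772136688 [-1.19350503 -0.43547276  0.52704485] [[0.987, 0.033, 0.158], [0.033, -0.999, 0.005], [0.158, 0.001, -0.987]]
side tcp px 267.99678278112697 165.22028159018922 top [295.07796761 176.43439368]
```

View pics/over.png

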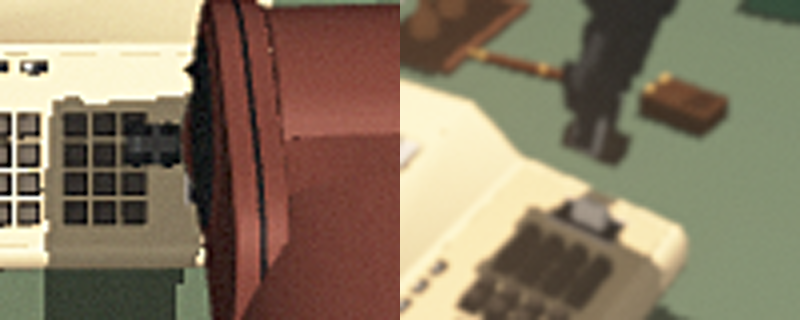

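The side crop shows the cap held at about side px (269,165), above the stud at about (267,183). The top view is hidden by the arm. I measure the cap edges in the side picture.

```bash
python3 - <<'E'
from h import *
s=cv2.imread("pics/s1.png").astype(int)
print("R-B"); print((s[...,2]-s[...,0])[156:174,258:282])
print("G"); print(s[...,1][156:174,258:282])
e=np.array([0.56785,-0.0736,0.1213]); M=np.array([[0.987,0.033,0.158],[0.033,-0.999,0.005],[0.158,0.001,-0.987]])
# expected cap corners with origin at TCP + 6mm along tool z
o=e+M[:,2]*.0055
for sx in(-.023,.023):
  for sy in(-.012,.012):
    for h in(0,-.016): print(sx,sy,h,proj("side",o+M@np.array([sx,sy,h])).round(1))
E
```

```text
R-B
[[21 20 18 15 15 14 15 13 13 13 13 12 14 14 13 12 13 16 18 19 20 21 25 28]
 [20 20 20 18 17 14 15 14 14 13 14 13 13 14 12 11 13 15 19 19 19 19 23 28]
 [20 19 21 20 18 16 15 15 14 14 14 13 12 13 13 13 14 16 19 19 17 18 20 23]
 [21 21 20 20 19 17 17 14 15 13 14 13 13 12 12 13 14 18 19 20 18 16 17 16]
 [20 22 20 20 19 18 16 12 15 12 14 13 13 14 12 13 16 18 20 20 19 19 18 16]
 [21 21 20 20 20 18 15 13 13 13 13 13 14 14 15 15 17 19 19 20 21 20 19 19]
 [21 22 20 21 21 17 15 13 14 13 14 14 15 17 19 16 16 19 19 20 19 19 20 19]
 [21 21 20 20 21 16 14 15 15 15 13 15 16 17 19 19 18 19 18 19 19 19 20 19]
 [21 22 21 23 20 18 14 15 15 14 13 14 15 18 19 21 20 17 19 18 20 19 20 18]
 [21 21 21 21 20 17 16 14 14 15 14 14 15 19 20 21 20 21 18 18 19 20 18 18]
 [22 21 21 22 20 18 16 14 15 14 14 15 17 18 21 19 19 18 17 17 19 18 19 18]
 [22 22 22 21 21 19 18 18 15 15 15 17 18 20 21 20 18 18 19 17 18 19 19 19]
 [23 22 22 20 21 22 20 20 18 16 16 18 18 20 20 19 20 17 17 18 20 19 19 19]
 [21 22 21 22 23 22 22 21 20 20 19 19 20 20 19 19 18 18 18 18 19 19 18 18]
 [22 22 22 21 22 22 21 21 21 20 21 20 20 20 19
[... 1627 characters left out ...]
  55  54  61  85
  116 138 145 145 146 144]
 [146 145 146 147 147 147 147 146 143 137 125 109  90  76  70  65  82 115
  135 144 144 145 144 144]
 [156 147 146 146 147 147 148 146 146 146 141 135 127 118 108 101 114 134
  145 145 146 144 146 144]
 [191 170 156 146 145 144 145 147 147 146 148 146 144 142 135 131 136 143
  145 145 145 145 145 146]
 [229 215 191 173 162 152 147 145 145 146 145 146 146 146 145 143 145 146
  146 146 146 145 145 146]]
-0.023 -0.012 0 [272.7 171.5]
-0.023 -0.012 -0.016 [273.7 167.3]
-0.023 0.012 0 [276.1 167.7]
-0.023 0.012 -0.016 [277.1 163.5]
0.023 -0.012 0 [259.2 165.6]
0.023 -0.012 -0.016 [260.1 161.3]
0.023 0.012 0 [262.7 161.9]
0.023 0.012 -0.016 [263.6 157.7]
```

Call:
{"fn": "step_arm", "kwargs": {
  "increments": [
    [[-0.75,-0.1,0],[0,0,0]],
    [[0.31,0,-2],[0,0,0]],
    [[0.31,0,-2],[0,0,0]],
    [[0,0,0],[0,0,0]],
    [[0,0,0],[0,0,0]],
    [[0,0,0],[0,0,0]]
  ]
}}

```text
t: 6.3
ee_pos: [0.5661, -0.0749, 0.0812]
orientation: [0.997, 0.016, 0.079, -0.001]
wrist_force: [-0.2, 0.4, 0.7]
width: 0.0221
finger_force: 59.1
```

```bash
python3 - <<'E'
from h import *
s=get_image("side")[:,:,::-1]; st=state(); print(st["ee_pos"],st["wrist_force"])
a=cv2.resize(s[150:210,230:310],None,fx=10,fy=10,interpolation=cv2.INTER_CUBIC)
cv2.imwrite("pics/near.png",a)
E
```

```text
[ 0.56640575 -0.07500611  0.08143541] [ 0.9132421   0.53118282 -0.36226024]
```

View pics/near.png

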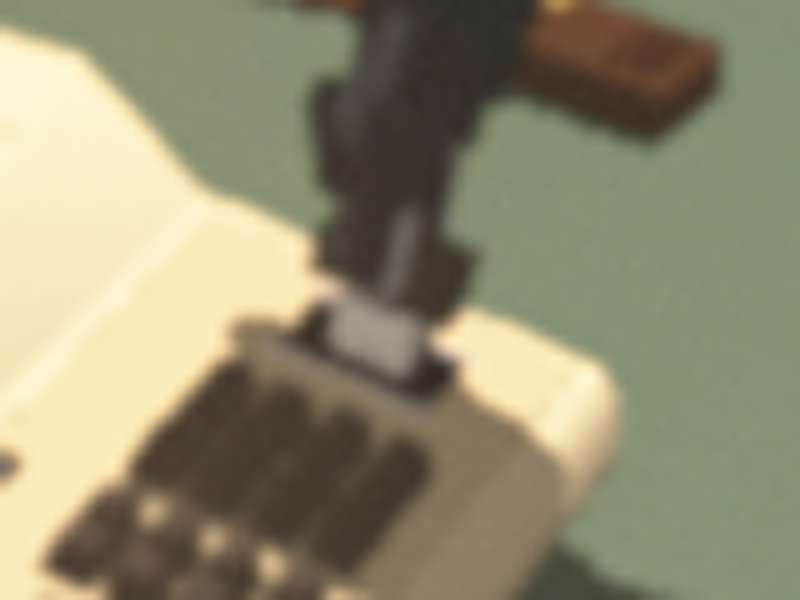

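The cap is centred over the white stud, near crop (375,330), and squared to it. It may be about 1-2 mm short in x. I go down slowly.

Call:
{"fn": "step_arm", "kwargs": {
  "increments": [
    [[0.1,0,0],[0,0,0]],
    [[0.06,0,-0.4],[0,0,0]],
    [[0.06,0,-0.4],[0,0,0]],
    [[0.05,0,-0.3],[0,0,0]],
    [[0,0,0],[0,0,0]],
    [[0,0,0],[0,0,0]]
  ]
}}

```text
t: 6.85
ee_pos: [0.5683, -0.0749, 0.0686]
orientation: [0.997, 0.016, 0.078, -0.001]
wrist_force: [-0.2, -0.4, -0.6]
width: 0.0222
finger_force: 59.1
```

Call:
{"fn": "step_arm", "kwargs": {
  "increments": [
    [[0.03,0,-0.2],[0,0,0]],
    [[0.02,0,-0.1],[0,0,0]],
    [[0,0,0],[0,0,0]],
    [[0,0,0],[0,0,0]]
  ]
}}

```text
t: 7.18
ee_pos: [0.569, -0.075, 0.0659]
orientation: [0.997, 0.016, 0.078, -0.001]
wrist_force: [0.7, -0.6, -0.8]
width: 0.0222
finger_force: 59.1
```

Call:
{"fn": "step_arm", "kwargs": {
  "increments": [
    [[0.02,0,-0.15],[0,0,0]],
    [[0,0,0],[0,0,0]],
    [[0,0,0],[0,0,0]]
  ]
}}

```text
t: 7.43
ee_pos: [0.5692, -0.075, 0.0644]
orientation: [0.997, 0.016, 0.078, -0.001]
wrist_force: [-0.6, 0.6, -0.6]
width: 0.0223
finger_force: 59.1
```

Call:
{"fn": "step_arm", "kwargs": {
  "increments": [
    [[0.02,0,-0.1],[0,0,0]],
    [[0,0,0],[0,0,0]],
    [[0,0,0],[0,0,0]]
  ]
}}

```text
t: 7.68
ee_pos: [0.5694, -0.075, 0.0634]
orientation: [0.997, 0.016, 0.078, -0.001]
wrist_force: [0.5, 1.0, -0.7]
width: 0.0221
finger_force: 59.1
```

Call:
{"fn": "step_arm", "kwargs": {
  "increments": [
    [[0.02,0,-0.1],[0,0,0]],
    [[0,0,0],[0,0,0]],
    [[0,0,0],[0,0,0]]
  ]
}}

```text
t: 7.93
ee_pos: [0.5696, -0.075, 0.0625]
orientation: [0.997, 0.016, 0.078, -0.001]
wrist_force: [-1.3, -0.2, -0.6]
width: 0.0222
finger_force: 59.2
```

Call:
{"fn": "step_arm", "kwargs": {
  "increments": [
    [[0.01,0,-0.1],[0,0,0]],
    [[0,0,0],[0,0,0]],
    [[0,0,0],[0,0,0]]
  ]
}}

```text
t: 8.18
ee_pos: [0.5698, -0.075, 0.0615]
orientation: [0.997, 0.016, 0.078, -0.001]
wrist_force: [-1.8, -0.2, 0.8]
width: 0.0223
finger_force: 59.2
```

Call:
{"fn": "step_arm", "kwargs": {
  "increments": [
    [[0.02,0,-0.1],[0,0,0]],
    [[0,0,0],[0,0,0]],
    [[0,0,0],[0,0,0]]
  ]
}}

```text
t: 8.43
ee_pos: [0.57, -0.075, 0.0605]
orientation: [0.997, 0.016, 0.078, -0.001]
wrist_force: [-0.4, -0.4, 1.7]
width: 0.0226
finger_force: 59.3
```

Call:
{"fn": "step_arm", "kwargs": {
  "increments": [
    [[0.02,0,-0.1],[0,0,0]],
    [[0,0,0],[0,0,0]],
    [[0,0,0],[0,0,0]]
  ]
}}

```text
t: 8.68
ee_pos: [0.5701, -0.075, 0.0595]
orientation: [0.997, 0.016, 0.078, -0.001]
wrist_force: [-1.0, -0.3, 0.8]
width: 0.0222
finger_force: 59.3
```

Call:
{"fn": "step_arm", "kwargs": {
  "increments": [
    [[0.01,0,-0.1],[0,0,0]],
    [[0,0,0],[0,0,0]],
    [[0,0,0],[0,0,0]]
  ]
}}

```text
t: 8.93
ee_pos: [0.5702, -0.075, 0.0585]
orientation: [0.997, 0.016, 0.078, -0.001]
wrist_force: [0.0, 0.4, 2.2]
width: 0.0224
finger_force: 59.3
```

Call:
{"fn": "step_arm", "kwargs": {
  "increments": [
    [[0.02,0,-0.1],[0,0,0]],
    [[0,0,0],[0,0,0]],
    [[0,0,0],[0,0,0]]
  ]
}}

```text
t: 9.18
ee_pos: [0.5707, -0.0751, 0.0578]
orientation: [0.997, 0.016, 0.079, -0.001]
wrist_force: [-2.2, 0.2, 5.4]
width: 0.0224
finger_force: 59.8
```

```bash
python3 - <<'E'
from h import *
s=get_image("side")[:,:,::-1]; st=state(); print(st["ee_pos"],st["wrist_force"],st["ft_torque"])
a=cv2.resize(s[150:210,230:310],None,fx=10,fy=10,interpolation=cv2.INTER_CUBIC)
cv2.imwrite("pics/on.png",a)
E
```

```text
[ 0.57066696 -0.07506856  0.05781341] [-3.00012688 -0.00992882  5.51810978] [0.00217078 0.39670152 0.03919081]
```

View pics/on.png

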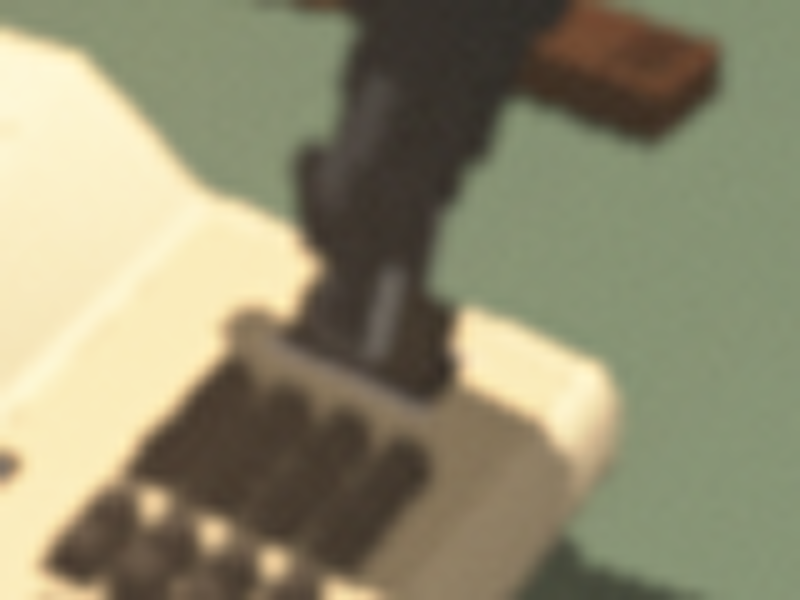

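The white stud is now hidden under the cap, which is squared up in the well. Force is rising at the nibs, so I keep pressing.

Call:
{"fn": "step_arm", "kwargs": {
  "increments": [
    [[0.01,0,-0.1],[0,0,0]],
    [[0,0,0],[0,0,0]],
    [[0,0,0],[0,0,0]]
  ]
}}

```text
t: 9.48
ee_pos: [0.5705, -0.075, 0.0564]
orientation: [0.997, 0.016, 0.078, -0.001]
wrist_force: [-0.6, -0.1, 2.0]
width: 0.0222
finger_force: 59.5
```

Call:
{"fn": "step_arm", "kwargs": {
  "increments": [
    [[0.01,0,-0.1],[0,0,0]],
    [[0,0,0],[0,0,0]],
    [[0,0,0],[0,0,0]]
  ]
}}

```text
t: 9.73
ee_pos: [0.5707, -0.075, 0.0554]
orientation: [0.997, 0.016, 0.078, -0.001]
wrist_force: [-0.2, -0.5, 1.7]
width: 0.022
finger_force: 59.6
```

Call:
{"fn": "step_arm", "kwargs": {
  "increments": [
    [[0.02,0,-0.1],[0,0,0]],
    [[0,0,0],[0,0,0]],
    [[0,0,0],[0,0,0]]
  ]
}}

```text
t: 9.98
ee_pos: [0.5708, -0.075, 0.0544]
orientation: [0.997, 0.016, 0.078, -0.001]
wrist_force: [-1.1, 0.7, 1.9]
width: 0.0222
finger_force: 59.6
```

Call:
{"fn": "step_arm", "kwargs": {
  "increments": [
    [[0.01,0,-0.1],[0,0,0]],
    [[0,0,0],[0,0,0]],
    [[0,0,0],[0,0,0]]
  ]
}}

```text
t: 10.23
ee_pos: [0.5709, -0.075, 0.0538]
orientation: [0.997, 0.016, 0.078, -0.001]
wrist_force: [-3.0, 0.4, 6.3]
width: 0.0222
finger_force: 60.2
```

Call:
{"fn": "step_arm", "kwargs": {
  "increments": [
    [[0.02,0,-0.1],[0,0,0]],
    [[0,0,0],[0,0,0]],
    [[0,0,0],[0,0,0]]
  ]
}}

```text
t: 10.48
ee_pos: [0.571, -0.075, 0.0535]
orientation: [0.997, 0.016, 0.078, -0.001]
wrist_force: [-9.7, 1.2, 18.3]
width: 0.0223
finger_force: 61.6
```

Call:
{"fn": "step_arm", "kwargs": {
  "increments": [
    [[0.01,0,-0.1],[0,0,0]],
    [[0,0,0],[0,0,0]],
    [[0,0,0],[0,0,0]]
  ]
}}

```text
t: 10.73
ee_pos: [0.5711, -0.075, 0.0533]
orientation: [0.997, 0.016, 0.078, -0.001]
wrist_force: [-15.8, 0.5, 28.1]
width: 0.022
finger_force: 62.9
```

Call:
{"fn": "step_arm", "kwargs": {
  "increments": [
    [[-0.06,0,0.05],[0,0,0]],
    [[-0.04,0,0.05],[0,0,0]],
    [[0,0,0],[0,0,0]],
    [[0,0,0],[0,0,0]],
    [[0,0,0],[0,0,0]]
  ]
}}

```text
t: 11.15
ee_pos: [0.571, -0.075, 0.0537]
orientation: [0.997, 0.016, 0.079, -0.001]
wrist_force: [-4.4, -0.3, 12.6]
width: 0.0221
finger_force: 60.8
```

```bash
python3 - <<'E'
from h import *
s=get_image("side")[:,:,::-1]; st=state(); print(st["ee_pos"],st["wrist_force"],st["ft_torque"])
a=cv2.resize(s[150:210,230:310],None,fx=10,fy=10,interpolation=cv2.INTER_CUBIC)
cv2.imwrite("pics/home.png",a)
E
```

```text
[ 0.57095079 -0.07502315  0.05365535] [-4.16599651 -0.9611847  13.29393642] [-0.00587256  0.73548859 -0.00295608]
```

View pics/home.png

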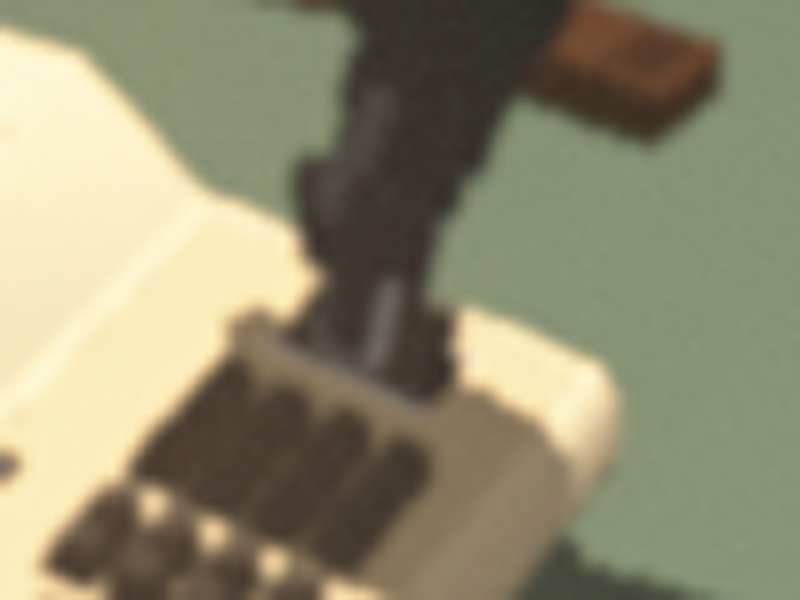

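The cap sits low and square in the well, over the stud (crop ~(380,350)). The contact, click drop and hard stop came at heights that match the given travel. I hold for a moment and hand in.

Call:
{"fn": "step_arm", "kwargs": {
  "increments": [
    [[0,0,0],[0,0,0]],
    [[0,0,0],[0,0,0]],
    [[0,0,0],[0,0,0]],
    [[0,0,0],[0,0,0]],
    [[0,0,0],[0,0,0]],
    [[0,0,0],[0,0,0]]
  ]
}}

```text
t: 11.7
ee_pos: [0.571, -0.075, 0.0537]
orientation: [0.997, 0.016, 0.079, -0.001]
wrist_force: [-4.9, 0.2, 12.9]
width: 0.0226
finger_force: 60.8
```

```bash
python3 -c "
from plant import *
s=state();print(s['t'],s['wrist_force'],s['finger_force']);print(close_job())"
```

```text
11.7 [-4.87649853  0.18394313 12.92862603] 60.79437732696533
the job is handed in; nothing more can be done
None
```

I set the larger dark cap on the stud, pressed it to a hard stop and handed the job in at 11.7 s, with the gripper still holding the key down at about 13 N; the click and full seating are inferred from the force drop and the heights, and `close_job()` returned no verdict.

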